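Set up the jeweller's block holder

TASK

Get the wooden block holder ready for hammering: take its loose cover, which has a knob, off and set it aside flat on the bare desk, knob up, and press the square bench block and the long grooved swage block, right way up as they lie, each into the recess of its own shape, past the sprung catches and fully home, flush with the top of the holder. Leave the tape roll, the tub and the hammer where they are.

Things in the scene. Friction and masses are not known exactly. Their poses are not given: they have to be found in the camera images.
- holder: flat wooden board 116 x 156 x 24 mm (x, y, z), fixed on the desk; origin at the centre of its underside, z up. Two recesses in its top, 15 mm deep (floors 9 mm above the underside), mouths rounded over 4 mm, square one on its -y side, long one on its +y side. Four steel spring balls stick 3 mm out of the x walls of each, two a side, 11 mm below the top
- seat_square (a point): centre of the floor of the square recess, 62 mm along x by 63 mm along y, at holder x = 0, y = -33, z = 9 mm; axes as the holder's. Its block has 1 to 1.5 mm play on each side; it stops on the spring balls, 3 to 9 mm proud and perhaps aslant, and a push of 5 to 15 N on the middle of its top drives it home
- seat_long (a point): centre of the floor of the long recess, 82 mm along x by 48 mm along y, at holder x = 0, y = +40, z = 9 mm; axes as the holder's. Play, stop on the spring balls and push as for the square recess
- cover: loose wooden cover on the holder, 130 x 170 mm, plate 6 mm thick with an 8 mm skirt round the holder's edge, 3 mm play; origin at the centre of the skirt's lower rim (16 mm above the desk on the holder, 0 flat on the desk), z up. Round knob on its centre: 26 mm in diameter from 24 to 40 mm above the origin, narrower below, top at 43 mm. 0.16 kg
- bench_block: square polished steel bench block on a black base, 60 x 60 x 15 mm, loose on the desk; origin at the centre of its underside, sides along x and y, z up; about 0.34 kg. The tape roll lies close to its -x side
- swage_block: steel swage block with five wide lands and four grooves across its top, 80 (x) x 45 (y) x 15 mm, loose on the desk; origin at the centre of its underside, z up; about 0.34 kg. The tub stands close to its -x end
- tape_roll: roll of tan tape lying flat, 96 mm in diameter, 25 mm high, loose; origin at the centre of its underside. Bystander
- tub_low: low white square tub with beads, 76 x 76 mm at the rim, 41 mm high, loose; origin at the centre of its underside. Bystander
- chasing_hammer: small hammer with wooden handle lying along its y axis, 196 mm long (head, 60 mm across x and 23 mm high, at the -y end; handle 18 mm), loose; origin at the middle of its length, on the desk. Bystander
- magnifier_lens (a point): centre of the round lens of the black ring magnifier, an obstacle fixed on the desk: disc 155 mm in diameter and 16 mm thick, upright, its face turned to the robot, lower rim 20 mm and upper rim 180 mm above the desk
- magnifier_foot (a point): centre, on the desk, of the magnifier's flat round foot, about 100 mm in diameter, fixed; a thin post 185 mm high stands on it
There are look-alikes about, which are no part of the job. Leave any blue look-alike of the bench_block alone. What is shaped like the swage_block but purple is not meant.

How it is judged:
By the outcome, as a careful person would: the job done as asked, in the order asked, and still so for the second after the job is handed in, with the robot touching nothing.
It also fails if it takes over 69 s, if anything falls off the work surface, if the arm or the gripper's body presses on something with over 40 N, if the wrist force passes 120 N, or if a joint passes its speed limit or range.

ROBOT

A 6-joint arm with a two-finger parallel gripper is mounted at the origin on a cart in front of the work surface, level with it; the furniture and walls round the work are solid. World frame = base frame: x ahead of the robot, y to its left, z up, the work surface at z = 0. Lengths are in m, angles in rad, forces in N, time in s.
With the tool pointing down it reaches from about 0.25 to 0.775 m from the base axis. Payload 4 kg.
Tool frame: the origin (TCP) lies at the very end of the fingers, on their centre line; the grasp point (between the pads) lies hold_point_z behind it (hold_point_z is the distance from the TCP to the grasp point, in m); z points along the fingers, y is the direction in which the jaws open and shut (so a half turn about z gives the same grasp; the last joint's range is limited). The gripper opens to 94 mm and grips with 3 to 60 N. Pads are 16 mm wide; open, the fingers measure 119 mm over their backs; the gripper's body (75 mm by 177 mm) begins 78 mm behind the grasp point.
Start: joints at [-1.233, 0.087, 1.371, -0, 1.684, -0.103], TCP at [0.235, -0.497, 0.167] pointing down, gripper open.
Joint ranges: [-3.1, 3.1], [-0.76, 2.03], [0.27, 2.55], [-1.08, 4.22], [0.17, 2.65], [-2.57, 2.57]. Speed limits (rad/s): [2.79, 2.79, 3.14, 3.14, 3.14, 3.14].

INTERFACE

Orientations are given as [roll, pitch, yaw] about the fixed x, y, z axes, in that order (R = Rz(yaw) Ry(pitch) Rx(roll)).
In Python, from bench import * gives the robot as it stands.
- The arm moves only by the tool step_arm, never from a script. Its argument "increments" is text: rows parted by semicolons, each of 6 numbers parted by spaces: the shift along the tool's x, y, z in cm, then the turn, a rotation vector about the tool's x, y, z in rad. A call has 1 to 5 rows; each row shifts and turns the commanded pose from where the row before left it, along the tool's axes as they then stand; what a row does not reach is not made up. A row lasts 1/10 s, in which the tool goes at most 50 mm and 8.59 degrees, less where a joint would pass 70% of its speed; a pose out of reach is approached as far as the arm can. A call is refused whole if a number of a shift passes 5 or a number of a turn 0.15, either way. A call with a gripper value outside its range is refused whole. "claw" is the gripper's target within -1 to 1 (shut at 1, half-way at 0, fully open at -1), set as the call begins (left out, the last holds). The fingers move at their own pace and stop on an object; the grip force is fixed at half the most. Time passes only in rows, so rows that do not move let the fingers close. It gives the time, the measured TCP pose, the force and the opening at its end, in the units of the state.
- get_obs(): the state, without advancing time (a new reading comes with each control period).
- snapshot(name): name is "side" or "top"; returns the picture (420x560x3 uint8, red, green, blue); there is no depth.
- calibration(name): a dict with "camera_matrix" (3x3 intrinsics, pixels), "eye" and "orientation" of the camera in the world. Camera axes: x right, y up, looking along -z (the intrinsics and any distortion apply to the point x, -y, -z); pixel columns grow to the right and rows downward; lengths in m; the calibration is good to about 2 mm. A picture is of the moment at which its call begins. calibration takes no time and is no camera call.
- close_job(): hands the job in, once; it reports no verdict.
The state is a dict: "time": time; "joint_positions": joint angles; "qvel": joint speeds; "joint_torque": joint torques, N m; "tool_pos": TCP position; "ee_rot": TCP orientation; "wrist_force": force on the tool from outside, world axes, zero at the start; "wrist_torque": the same for the moment, N m; "width": finger opening in m.
Only numpy, scipy, OpenCV 4.12 (cv2) and the standard library are available. Lean on these libraries where they do the work, as an engineer would, in place of code of your own. Each camera call takes 0.05 s, during which the arm holds its last target. There are 200 camera calls.

## Working session

There is one attempt and no reset: what is moved stays moved. The work goes in short steps, Python scripts to look and compute and a tool call to move; the robot and the scene stay as the last step left them, time stands still between calls to the robot, and variables do not carry over. Pictures are saved under pics/ and viewed, about 8 in all and at most 12, crops included, and the job is handed in when it is done.

Besides the shell and the picture viewer there is one more tool, called after "Call:" as name(argument=value, ...), one argument or row to a line, values as JSON. step_arm: Moves the arm, as the interface text tells. Its arguments: {"type":"object","properties":{"increments":{"type":"string"},"claw":{"type":"number"}},"required":["increments"]}

```bash
ls; mkdir -p pics; cat > h.py <<'E'
from bench import *
import numpy as np, cv2
from scipy.spatial.transform import Rotation as R
def snap(n,f):
    im=snapshot(n); cv2.imwrite('pics/'+f,im[:,:,::-1]); return im
E
python3 - <<'E'
from h import *
a=snap('top','t0.png'); b=snap('side','s0.png')
for n in('top','side'): print(n,calibration(n))
o=get_obs(); print(o)
E
```

```text
pics
top {'camera_matrix': array([[437.82880358,   0.        , 277.80716391],
       [  0.        , 437.82880358, 209.83503777],
       [  0.        ,   0.        ,   1.        ]]), 'eye': array([0.48404547, 0.00525676, 1.11615353]), 'orientation': array([ 0.06744098,  0.02927019, -1.56405642])}
side {'camera_matrix': array([[534.02461446,   0.        , 282.40565791],
       [  0.        , 534.02461446, 216.78149208],
       [  0.        ,   0.        ,   1.        ]]), 'eye': array([ 0.59244286, -1.15308224,  0.86797697]), 'orientation': array([ 0.98691811, -0.01984859,  0.06951473])}
{'time': 0.1, 'joint_positions': array([-1.23312097e+00,  8.78724728e-02,  1.37211483e+00,  1.99526971e-05,
        1.68362328e+00, -1.03092546e-01]), 'qvel': array([ 0.00140121, -0.0011487 , -0.00480856,  0.00065127, -0.00058851,
        0.00034491]), 'joint_torque': array([ 2.04893986e-03, -3.41253233e+01, -3.03301048e+01,  7.20602763e-02,
        3.03718122e-02, -9.37126038e-05]), 'tool_pos': array([ 0.23445957, -0.49687281,  0.16552009]), 'ee_rot': array([-3.13958747e+00, -2.27390735e-04,  4.40769903e-01]), 'wrist_force': array([-0.38404646,  0.07218904,  0.10168629]), 'wrist_torque': array([ 0.06613212, -0.01844258,  0.00849984]), 'width': 0.09388219579821938}
```

View pics/t0.png

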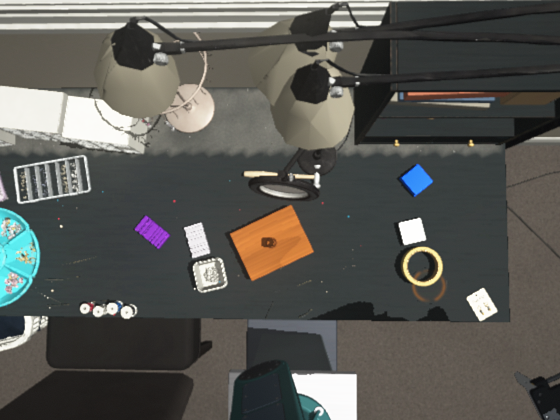

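View pics/s0.png

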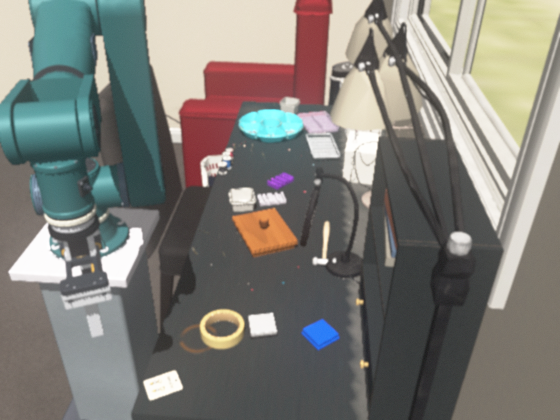

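```bash
python3 -c "
import bench; print([n for n in dir(bench) if n[0]!='_']); print(getattr(bench,'hold_point_z',None))"
```

```text
['IKError', 'calibration', 'close_job', 'get_obs', 'hold_point_z', 'snapshot']
0.0188
```

```bash
cat >> h.py <<'E'
def cam(n):
    c=calibration(n); Rm=R.from_euler('xyz',c['orientation']).as_matrix(); return c['camera_matrix'],np.array(c['eye']),Rm
def proj(n,p):
    K,e,Rm=cam(n); q=(np.atleast_2d(p)-e)@Rm; q=q*[1,-1,-1]; u=q@K.T; return u[:,:2]/u[:,2:]
def ray(n,uv,z):
    K,e,Rm=cam(n); uv=np.atleast_2d(uv).astype(float); d=np.c_[uv,np.ones(len(uv))]@np.linalg.inv(K).T*[1,-1,-1]@Rm.T
    return e+d*((z-e[2])/d[:,2])[:,None]
E
python3 - <<'E'
from h import *
o=get_obs()
for n in('top','side'): print(n,proj(n,[o['tool_pos'],[0,0,0],[.3,-.5,0],[.5,0,0]]).round(1))
print('top pts',ray('top',[[269,242]],.059).round(3))
for nm,t,s,z in [('bench',(411,231),(262,324),.015),('swage',(197,240),(272,199),.015),('tape',(422,266),(222,328),.025),('tub',(210,274),(242,198),.04),('knob',(269,242),(264,225),.059)]:
    print(nm,ray('top',[t],z).round(3),ray('side',[s],z).round(3))
def up(f,c,x0,y0,x1,y1,k):
    im=cv2.imread('pics/'+f)[y0:y1,x0:x1]; return cv2.resize(im,None,fx=k,fy=k,interpolation=cv2.INTER_CUBIC)
a=up('t0.png',0,130,165,330,305,4); cv2.imwrite('pics/c1.png',a)
E
```

```text
top [[530.1 360.5]
 [291.9 436. ]
 [494.1 315.2]
 [292.8 233.1]]
side [[ 99.6 332.6]
 [ 90.2 238.2]
 [146.6 397. ]
 [271.5 248.7]]
top pts [[0.477 0.057 0.059]]
bench [[ 0.507 -0.294  0.015]] [[ 0.505 -0.299  0.015]]
swage [[0.481 0.242 0.015]] [[0.481 0.231 0.015]]
tape [[ 0.421 -0.317  0.025]] [[ 0.42  -0.329  0.025]]
tub [[0.398 0.202 0.04 ]] [[0.396 0.187 0.04 ]]
knob [[0.477 0.057 0.059]] [[0.477 0.025 0.059]]
```

View pics/c1.png

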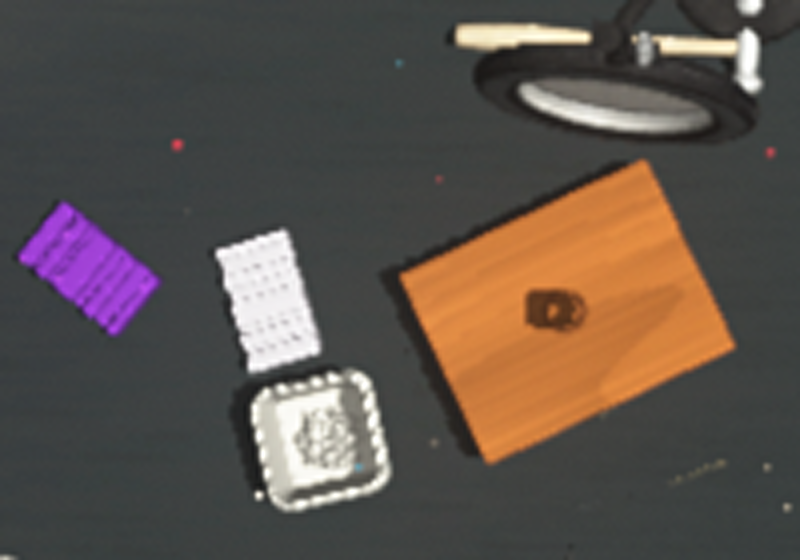

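```bash
python3 - <<'E'
from h import *
s=cv2.imread('pics/s0.png'); t=cv2.imread('pics/t0.png')
r=lambda i,x0,y0,x1,y1,k: cv2.resize(i[y0:y1,x0:x1],None,fx=k,fy=k,interpolation=cv2.INTER_CUBIC)
A=r(s,220,165,345,285,4)   # 500x480
B=r(t,385,160,460,280,4)   # 300x480
cv2.imwrite('pics/c2.png',np.hstack([A,B]))
E
```

```text
(no output)
```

View pics/c2.png

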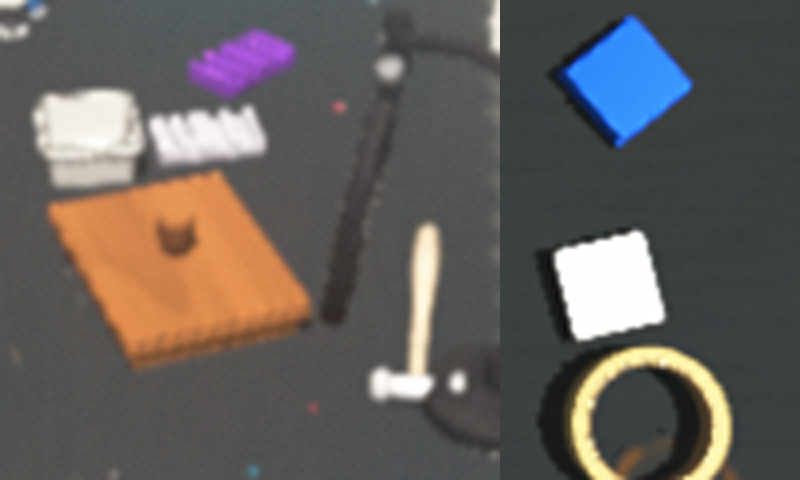

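```bash
cat >> h.py <<'E'
def rect(n,uv,z):
    p=ray(n,uv,z)[:,:2]; c=p.mean(0); e=np.roll(p,-1,0)-p
    L=np.linalg.norm(e,axis=1); a=np.degrees(np.arctan2(e[:,1],e[:,0]))
    return 'c',c.round(4),'L',L.round(4),'a',a.round(1)
E
python3 - <<'E'
from h import *
T=lambda x,y:(x/4-.375+130,y/4-.375+165)
S=lambda x,y:(x/4-.375+220,y/4-.375+165)
B=lambda x,y:((x-500)/4-.375+385,y/4-.375+160)
print('cover',*rect('top',[T(647,160),T(735,347),T(488,463),T(400,272)],.03))
print('cover s',*rect('side',[S(50,206),S(218,173),S(312,308),S(133,350)],.03))
print('knob',ray('top',[T(550,310)],.059).round(4),ray('side',[S(176,220)],.059).round(4))
print('swage',*rect('top',[T(287,230),T(322,353),T(250,371),T(216,249)],.015))
print('swage s',*rect('side',[S(149,118),S(251,105),S(267,138),S(165,152)],.015))
print('bench',*rect('top',[B(643,231),B(665,323),B(578,341),B(553,254)],.015))
# threshold-based
for nm,f,box in [('bench','t0.png',(395,212,430,247)),('swage','t0.png',(180,218,213,258)),('cover','t0.png',(220,195,325,290)),('bench_s','s0.png',(244,310,282,342)),('swage_s','s0.png',(257,188,290,208)),('cover_s','s0.png',(225,200,305,262))]:
    im=cv2.imread('pics/'+f); x0,y0,x1,y1=box; k=8
    c=cv2.resize(im[y0:y1,x0:x1],None,fx=k,fy=k,interpolation=cv2.INTER_CUBIC).astype(int)
    if 'cover' in nm: m=(c[:,:,2]-c[:,:,0]>35)
    else: m=(c.min(2)>140)
    m=m.astype(np.uint8)
    n,l,st,ce=cv2.connectedComponentsWithStats(m); i=1+st[1:,4].argmax()
    ct,_=cv2.findContours((l==i).astype(np.uint8),0,2); r=cv2.minAreaRect(max(ct,key=cv2.contourArea))
    bp=(cv2.boxPoints(r)+.5)/k-.5+[x0,y0]
    cam_='side' if '_s' in nm else 'top'
    print(nm,*rect(cam_,bp,.03 if 'cover' in nm else .015), ((ce[i]+.5)/k-.5+[x0,y0]).round(1))
E
```

```text
cover c [0.477  0.0527] L [0.1277 0.1682 0.1299 0.1686] a [-154.6  115.5   25.6  -65.3]
cover s c [0.4745 0.0499] L [0.1279 0.1774 0.1267 0.1798] a [  25.7  -64.6 -153.2  115.7]
knob [[0.4771 0.0619 0.059 ]] [[0.4735 0.0506 0.059 ]]
swage c [0.4815 0.242 ] L [0.0808 0.0468 0.0801 0.0466] a [-163.   104.4   16.8  -74.7]
swage s c [0.479  0.2449] L [0.0819 0.0504 0.0803 0.0512] a [  19.8  -72.  -159.6  109.9]
bench c [ 0.5059 -0.2969] L [0.0586 0.055  0.056  0.0578] a [-167.5  102.1   15.3  -75.3]
bench c [ 0.5071 -0.2965] L [0.0601 0.0596 0.0599 0.0597] a [ -76.4 -167.7  103.7   12.5] [411.9 231. ]
swage c [0.4812 0.2423] L [0.049  0.084  0.0488 0.084 ] a [ -73.7 -162.9  106.4   17.3] [196.8 239.9]
cover c [0.4766 0.0534] L [0.1744 0.1334 0.1728 0.1333] a [ -64.2 -154.4  115.7   26.3] [271.3 242.4]
bench_s c [ 0.5051 -0.2977] L [0.0635 0.0687 0.0605 0.068 ] a [  14.3  -80.9 -166.3  101.6] [262. 324.]
swage_s c [0.4788 0.2357] L [0.0924 0.0771 0.0887 0.0756] a [  18.3  -83.  -162.3   99.7] [271.2 198.5]
cover_s c [0.4779 0.0453] L [0.1844 0.2241 0.1612 0.2101] a [  29.   -79.6 -153.9  105.7] [264.5 231.6]
```

Call:
step_arm(
  increments="1.5 -1.3 0 0 0 0;3 -2.6 0 0 0 0;3 -2.6 0 0 0 0;3 -2.6 0 0 0 0;3 -2.6 0 0 0 0",
  claw=-1,
)

```text
time: 0.6
tool_pos: [0.307, -0.3323, 0.166]
ee_rot: [-3.141, 0.0, 0.44]
wrist_force: [0.8, 0.7, 0.7]
width: 0.0938
```

Call:
step_arm(
  increments="3 -2.6 0 0 0 0;3 -2.6 0 0 0 0;3 -2.6 0 0 0 0;3 -2.6 0 0 0 0;3 -2.6 0 0 0 0",
)

```text
time: 1.1
tool_pos: [0.3871, -0.1508, 0.1662]
ee_rot: [-3.141, 0.0, 0.441]
wrist_force: [1.0, -0.4, 0.3]
width: 0.094
```

Call:
step_arm(
  increments="3 -2.6 0 0 0 0;3 -2.6 0 0 0 0;3 -2.6 0 0 0 0;3 -2.6 0 0 0 0;3 -2.6 0 0 0 0",
)

```text
time: 1.6
tool_pos: [0.4673, 0.0308, 0.1661]
ee_rot: [-3.142, 0.001, 0.441]
wrist_force: [0.1, 1.0, -0.5]
width: 0.0939
```

```bash
cat >> h.py <<'E'
def go(p,yaw):
    "shift (cm, tool axes) and turn (rad, rotvec in tool) from measured pose to target"
    o=get_obs(); Rt=R.from_euler('xyz',o['ee_rot']); 
    d=Rt.inv().apply(np.array(p)-o['tool_pos'])*100
    r=(Rt.inv()*R.from_euler('xyz',[np.pi,0,yaw])).as_rotvec()
    print('t',round(o['time'],2),'pos',o['tool_pos'].round(4),'rpy',o['ee_rot'].round(3),'F',o['wrist_force'].round(1),'w',round(o['width'],4))
    print('shift cm',d.round(2),'turn',r.round(3))
E
python3 - <<'E'
from h import *
go([.477,.053,.034],.445)
print('lens',ray('top',[(285,188),(318,160)],.1).round(3),ray('top',[(318,160)],0).round(3))
E
```

```text
t 1.6 pos [0.4673 0.0308 0.1661] rpy [-3.142e+00  1.000e-03  4.410e-01] F [ 0.1  1.  -0.5] w 0.0939
shift cm [ 1.83 -1.6  13.21] turn [-0.     0.001 -0.004]
lens [[ 0.604  0.019  0.1  ]
 [ 0.67  -0.058  0.1  ]] [[ 0.688 -0.064  0.   ]]
```

Call:
step_arm(
  increments="1.8 -1.6 0 0 0 0;0 0 4 0 0 0;0 0 4 0 0 0;0 0 3 0 0 0;0 0 2.2 0 0 0",
)

```text
time: 2.1
tool_pos: [0.4746, 0.0515, 0.0313]
ee_rot: [-3.14, 0.004, 0.441]
wrist_force: [0.1, -0.8, 0.4]
width: 0.0939
```

Call:
step_arm(
  increments="0 0 0 0 0 0;0 0 0 0 0 0;0 0 0 0 0 0;0 0 0 0 0 0;0 0 0 0 0 0",
  claw=1,
)

```text
time: 2.6
tool_pos: [0.4777, 0.0512, 0.036]
ee_rot: [3.14, -0.002, 0.441]
wrist_force: [0.1, -0.3, 0.5]
width: 0.0574
```

Call:
step_arm(
  increments="0 0 0 0 0 0;0 0 0 0 0 0;0 0 0 0 0 0;0 0 0 0 0 0;0 0 0 0 0 0",
)

```text
time: 3.1
tool_pos: [0.4767, 0.0513, 0.0345]
ee_rot: [3.142, 0.0, 0.441]
wrist_force: [-0.4, 0.2, -0.0]
width: 0.0171
```

Call:
step_arm(
  increments="0 0 0 0 0 0;0 0 -0.5 0 0 0;0 0 -1 0 0 0;0 0 -1 0 0 0;0 0 0 0 0 0",
)

```text
time: 3.6
tool_pos: [0.4785, 0.0512, 0.0622]
ee_rot: [3.139, -0.004, 0.441]
wrist_force: [-0.0, -0.2, -0.8]
width: 0.0004
```

```bash
python3 - <<'E'
from h import *
go([.385,-.16,.12],.175)
E
```

```text
t 3.6 pos [0.4785 0.0512 0.0622] rpy [ 3.139 -0.004  0.441] F [-0.  -0.2 -0.8] w 0.0004
shift cm [-17.45  15.13  -5.82] turn [ 0.002 -0.005  0.266]
```

Call:
step_arm(
  increments="0 0 -3 0 0 0;0 0 -3 0 0 0;-3 3 0 0 0 0;-4 4 0 0 0 0;-4 4 0 0 0 0",
  claw=-1,
)

```text
time: 4.1
tool_pos: [0.4283, -0.0839, 0.1203]
ee_rot: [3.14, -0.001, 0.443]
wrist_force: [0.8, -0.4, -0.1]
width: 0.0369
```

```bash
python3 - <<'E'
from h import *
t=snap('top','t1.png')[:,:,::-1]; s=snap('side','s1.png')[:,:,::-1]
r=lambda i,x0,y0,x1,y1,k: cv2.resize(i[y0:y1,x0:x1],None,fx=k,fy=k,interpolation=cv2.INTER_CUBIC)
cv2.imwrite('pics/c3.png',np.hstack([r(t,220,190,320,290,4),r(s,225,165,325,265,4)]))
E
```

```text
(no output)
```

View pics/c3.png

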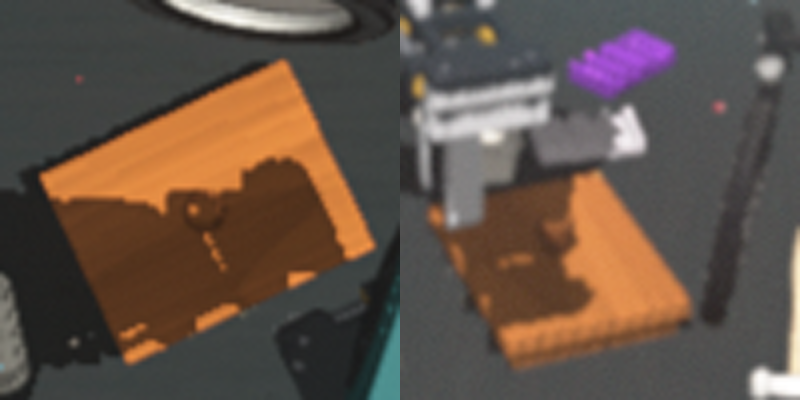

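```bash
python3 - <<'E'
from h import *
o=get_obs(); print(o['tool_pos'],o['width'],o['time'])
Rt=R.from_euler('xyz',o['ee_rot'])
P=[o['tool_pos']+Rt.apply([0,s*o['width']/2,z]) for s in(-1,0,1) for z in (0,-.06)]
print(proj('side',P).round(1)); print(proj('top',P).round(1))
T=lambda x,y:(x/4-.375+220,y/4-.375+190)
S=lambda x,y:((x-400)/4-.375+225,y/4-.375+165)
print(*rect('top',[T(287,60),T(375,245),T(125,362),T(40,175)],.03))
print(*rect('side',[S(428,212),S(596,172),S(692,308),S(512,350)],.03))
print(ray('side',[S(555,222),S(560,238)],.059).round(4),ray('top',[T(205,208)],.059).round(4))
s=cv2.imread('pics/s1.png'); cv2.imwrite('pics/c4.png',np.vstack([cv2.resize(s[130:280,180:340],None,fx=4,fy=4,interpolation=cv2.INTER_CUBIC)]))
E
```

```text
[ 0.4270358  -0.08776725  0.12001074] 0.04484831011807754 4.2
[[236.5 224.3]
 [235.9 203.7]
 [239.2 229.1]
 [238.6 208.4]
 [241.9 234.1]
 [241.3 213.3]]
[[322.8 269.2]
 [324.8 271.1]
 [331.8 265. ]
 [334.4 266.7]
 [340.9 260.9]
 [344.  262.3]]
c [0.477  0.0532] L [0.1266 0.1701 0.1269 0.1694] a [-154.4  115.4   25.3  -64.7]
c [0.4739 0.0482] L [0.1309 0.1792 0.1273 0.1727] a [  29.5  -64.3 -153.3  116.7]
[[0.473  0.0481 0.059 ]
 [0.4783 0.0292 0.059 ]] [[0.4784 0.0529 0.059 ]]
```

View pics/c4.png

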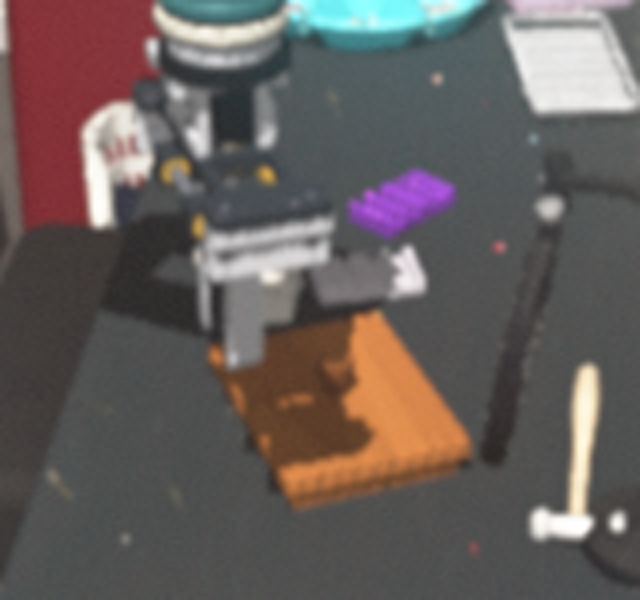

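Call:
step_arm(
  increments="0 0 0 0 0 0;0 0 0 0 0 0",
)

```text
time: 4.4
tool_pos: [0.4289, -0.082, 0.1197]
ee_rot: [-3.141, -0.001, 0.442]
wrist_force: [0.6, -0.6, 0.2]
width: 0.0614
```

```bash
python3 - <<'E'
from h import *
t=snap('top','t2.png')[:,:,::-1].copy(); s=snap('side','s2.png')[:,:,::-1].copy()
o=get_obs(); print(o['tool_pos'],o['width'],o['time'],o['joint_positions'])
Rt=R.from_euler('xyz',o['ee_rot'])
P=[o['tool_pos']+Rt.apply([0,q*o['width']/2,z]) for q in(-1,0,1) for z in (0,-.06)]
for n,(x0,y0),im in (('side',(190,150),s),('top',(270,210),t)):
    c=cv2.resize(im[y0:y0+150,x0:x0+100],None,fx=4,fy=4,interpolation=cv2.INTER_CUBIC)
    for u in proj(n,P): cv2.circle(c,tuple(int(v) for v in ((u-[x0,y0])+.5)*4-.5),3,(0,0,255),1)
    if n=='side': A=c
    else: B=c
cv2.imwrite('pics/c5.png',np.hstack([A,B]))
s0=cv2.imread('pics/s0.png')
print(proj('side',[[.2345,-.497,.1655]]))
E
```

```text
[ 0.42898693 -0.08151832  0.11956927] 0.06872934668655017 4.5 [-3.18057607e-01 -1.55122225e-01  1.69878739e+00  3.18430471e-04
  1.59796194e+00  8.09507648e-01]
[[ 99.60554049 332.68891856]]
```

View pics/c5.png

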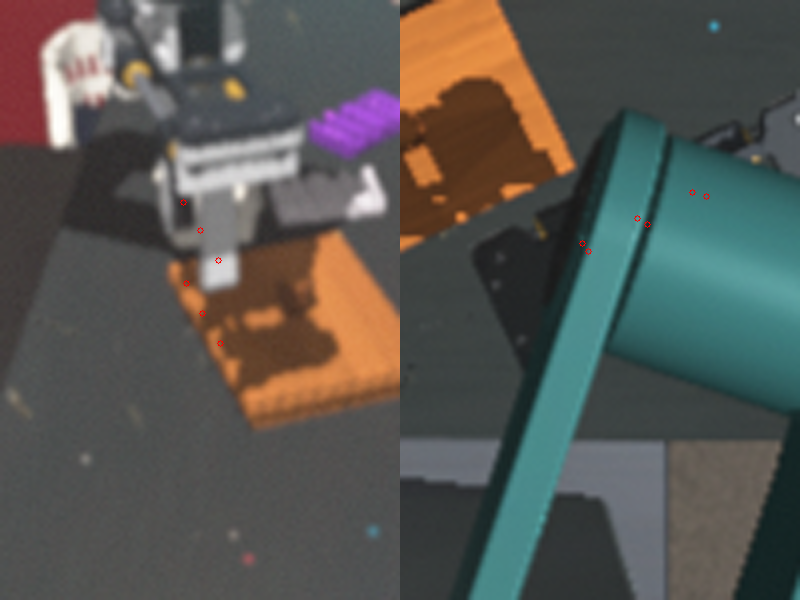

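```bash
python3 - <<'E'
from h import *
print('tip front expected',np.array([.429,-.0815,.1196])+np.array([.427*.0344,-.904*.0344,0]), 'or outer', np.array([.429,-.0815])+np.array([.427,-.904])*.0468)
for z in (.10,.12,.14,.15,.16,.17): print(z,ray('side',[(244.9,221)],z).round(4))
for z in (.2,.217,.24,.26): print(z,'body left edge mid',ray('top',[(288.5,272),(302,302),(295,287)],z).round(4).tolist())
s0=cv2.imread('pics/s0.png')
o0=np.array([.2345,-.497,.1655]); print(proj('side',[o0+np.array([.427,-.904,0])*.047*k for k in(-1,0,1)]))
cv2.imwrite('pics/c6.png',cv2.resize(s0[240:390,30:180],None,fx=4,fy=4,interpolation=cv2.INTER_CUBIC))
E
```

```text
tip front expected [ 0.4436888 -0.1125976  0.1196   ] or outer [ 0.4489836 -0.1238072]
0.1 [[ 0.4322 -0.0215  0.1   ]]
0.12 [[ 0.4364 -0.051   0.12  ]]
0.14 [[ 0.4406 -0.0804  0.14  ]]
0.15 [[ 0.4427 -0.0952  0.15  ]]
0.16 [[ 0.4447 -0.1099  0.16  ]]
0.17 [[ 0.4468 -0.1246  0.17  ]]
0.2 body left edge mid [[0.4165, 0.0094, 0.2], [0.3552, -0.0188, 0.2], [0.3858, -0.0042, 0.2]]
0.217 body left edge mid [[0.4177, 0.0093, 0.217], [0.3576, -0.0183, 0.217], [0.3876, -0.004, 0.217]]
0.24 body left edge mid [[0.4194, 0.0092, 0.24], [0.3608, -0.0177, 0.24], [0.3901, -0.0038, 0.24]]
0.26 body left edge mid [[0.4209, 0.0091, 0.26], [0.3637, -0.0172, 0.26], [0.3922, -0.0036, 0.26]]
[[ 97.1020231  315.2090971 ]
 [ 99.60554049 332.68891856]
 [102.30808091 351.55833972]]
```

View pics/c6.png

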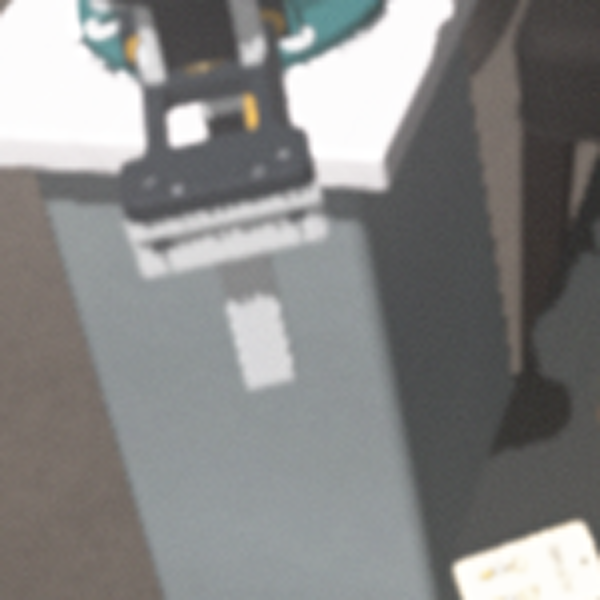

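```bash
python3 - <<'E'
from h import *
go([.477,.053,.036],.442)
E
```

```text
t 4.5 pos [ 0.429  -0.0815  0.1196] rpy [-3.141 -0.     0.443] F [ 0.9 -0.3 -0.4] w 0.0687
shift cm [ 10.1  -10.09   8.36] turn [-0.    -0.     0.001]
```

Call:
step_arm(
  increments="3.4 -3.4 0 0 0 0;3.4 -3.4 0 0 0 0;3.3 -3.3 0 0 0 0;0 0 4 0 0 0;0 0 4 0 0 0",
)

```text
time: 5.0
tool_pos: [0.4787, 0.055, 0.04]
ee_rot: [3.14, -0.004, 0.447]
wrist_force: [-0.2, -1.1, -0.4]
width: 0.0938
```

Call:
step_arm(
  increments="0 0 0.4 0 0 0;0 0 0.3 0 0 0;0 0 0.3 0 0 0;0 0 0 0 0 0",
)

```text
time: 5.4
tool_pos: [0.4783, 0.0516, 0.0314]
ee_rot: [3.14, -0.003, 0.441]
wrist_force: [-0.2, -0.0, -0.5]
width: 0.0942
```

Call:
step_arm(
  increments="0 0 0.3 0 0 0;0 0 0.3 0 0 0;0 0 0 0 0 0",
)

```text
time: 5.7
tool_pos: [0.4768, 0.0514, 0.0236]
ee_rot: [3.142, 0.0, 0.44]
wrist_force: [-0.2, 0.8, 0.6]
width: 0.0938
```

Call:
step_arm(
  increments="0 0 0.3 0 0 0;0 0 0.3 0 0 0;0 0 0 0 0 0",
)

```text
time: 6.0
tool_pos: [0.4763, 0.0516, 0.0169]
ee_rot: [-3.141, 0.001, 0.441]
wrist_force: [0.4, -0.2, -0.1]
width: 0.0938
```

Call:
step_arm(
  increments="0 0 0.3 0 0 0;0 0 0.3 0 0 0;0 0 0.3 0 0 0;0 0 0 0 0 0",
)

```text
time: 6.4
tool_pos: [0.4763, 0.0516, 0.0079]
ee_rot: [-3.141, 0.001, 0.441]
wrist_force: [0.1, -1.0, 0.7]
width: 0.0938
```

Call:
step_arm(
  increments="0 0 0.3 0 0 0;0 0 0.3 0 0 0;0 0 0 0 0 0",
)

```text
time: 6.7
tool_pos: [0.4764, 0.0516, 0.002]
ee_rot: [-3.141, 0.001, 0.441]
wrist_force: [-0.3, -0.0, -0.5]
width: 0.094
```

Call:
step_arm(
  increments="0 0 0.3 0 0 0;0 0 0.2 0 0 0;0 0 0 0 0 0",
)

```text
time: 7.0
tool_pos: [0.4765, 0.0516, -0.0029]
ee_rot: [-3.141, 0.001, 0.441]
wrist_force: [-0.4, -0.3, -0.4]
width: 0.0944
```

Call:
step_arm(
  increments="0 0 0.2 0 0 0;0 0 0 0 0 0",
)

```text
time: 7.2
tool_pos: [0.4767, 0.0516, -0.0047]
ee_rot: [-3.142, 0.0, 0.441]
wrist_force: [-0.1, -0.8, 0.4]
width: 0.0943
```

Call:
step_arm(
  increments="0 0 0.2 0 0 0;0 0 0 0 0 0",
)

```text
time: 7.4
tool_pos: [0.4766, 0.0516, -0.0067]
ee_rot: [-3.141, 0.0, 0.441]
wrist_force: [-0.0, 0.0, 0.2]
width: 0.0941
```

Call:
step_arm(
  increments="0 0 0.2 0 0 0;0 0 0 0 0 0",
)

```text
time: 7.6
tool_pos: [0.4769, 0.0516, -0.0085]
ee_rot: [3.141, -0.0, 0.441]
wrist_force: [-0.1, 0.4, -0.3]
width: 0.0941
```

Call:
step_arm(
  increments="0 0 0.2 0 0 0;0 0 0 0 0 0",
)

```text
time: 7.8
tool_pos: [0.477, 0.0516, -0.0087]
ee_rot: [3.141, -0.0, 0.441]
wrist_force: [-3.2, -0.6, 9.0]
width: 0.0939
```

Call:
step_arm(
  increments="0 0 -0.5 0 0 0;0 0 0 0 0 0;0 0 0 0 0 0;0 0 0 0 0 0;0 0 0 0 0 0",
  claw=1,
)

```text
time: 8.3
tool_pos: [0.4765, 0.0516, -0.0058]
ee_rot: [-3.141, 0.001, 0.441]
wrist_force: [0.4, 0.0, 0.1]
width: 0.0572
```

Call:
step_arm(
  increments="0 0 0 0 0 0;0 0 0 0 0 0;0 0 0 0 0 0;0 0 0 0 0 0;0 0 0 0 0 0",
)

```text
time: 8.8
tool_pos: [0.4766, 0.052, -0.0055]
ee_rot: [-3.141, 0.0, 0.441]
wrist_force: [-0.1, 0.5, 0.0]
width: 0.0248
```

Call:
step_arm(
  increments="0 0 -0.5 0 0 0;0 0 -1 0 0 0;0 0 -1.5 0 0 0;0 0 -2 0 0 0;0 0 -2 0 0 0",
)

```text
time: 9.3
tool_pos: [0.4767, 0.0515, 0.0657]
ee_rot: [3.141, 0.0, 0.441]
wrist_force: [0.4, 0.6, -2.1]
width: 0.0252
```

```bash
python3 - <<'E'
from h import *
go([.385,-.16,.065],.175)
E
```

```text
t 9.3 pos [0.4767 0.0515 0.0657] rpy [3.141 0.    0.441] F [ 0.4  0.6 -2.1] w 0.0252
shift cm [-17.32  15.21   0.08] turn [0.    0.    0.266]
```

Call:
step_arm(
  increments="-2 1.8 0 0 0 0;-4 3.5 0 0 0 0;-4 3.5 0 0 0 0;-4 3.5 0 0 0 0;-3.3 2.9 0 0 0 0",
)

```text
time: 9.8
tool_pos: [0.388, -0.153, 0.0655]
ee_rot: [3.14, -0.0, 0.441]
wrist_force: [0.3, -0.2, -2.4]
width: 0.0252
```

Call:
step_arm(
  increments="0 0 0 0 0 0.133;0 0 0 0 0 0.133;0 0 3 0 0 0;0 0 3 0 0 0;0 0 1.5 0 0 0",
)

```text
time: 10.3
tool_pos: [0.3874, -0.1504, -0.0122]
ee_rot: [-3.14, 0.003, 0.174]
wrist_force: [-0.2, 0.4, -1.6]
width: 0.0247
```

Call:
step_arm(
  increments="0 0 0.5 0 0 0;0 0 0.3 0 0 0;0 0 0.3 0 0 0;0 0 0 0 0 0",
)

```text
time: 10.7
tool_pos: [0.3896, -0.1513, -0.0206]
ee_rot: [3.14, -0.001, 0.175]
wrist_force: [-0.1, -0.9, -2.8]
width: 0.025
```

Call:
step_arm(
  increments="0 0 0.1 0 0 0;0 0 0.1 0 0 0;0 0 0 0 0 0",
)

```text
time: 11.0
tool_pos: [0.3899, -0.1515, -0.0215]
ee_rot: [3.14, -0.002, 0.175]
wrist_force: [-2.3, 0.6, 5.7]
width: 0.0252
```

Call:
step_arm(
  increments="0 0 0 0 0 0;0 0 0 0 0 0;0 0 0 0 0 0;0 0 0 0 0 0;0 0 0 0 0 0",
  claw=-1,
)

```text
time: 11.5
tool_pos: [0.389, -0.151, -0.0235]
ee_rot: [3.142, 0.0, 0.175]
wrist_force: [-0.6, -0.4, 0.4]
width: 0.0616
```

Call:
step_arm(
  increments="0 0 -1 0 0 0;0 0 -3 0 0 0;0 0 -4 0 0 0;0 0 -4 0 0 0;0 0 0 0 0 0",
)

```text
time: 12.0
tool_pos: [0.3931, -0.1532, 0.1039]
ee_rot: [3.133, -0.011, 0.175]
wrist_force: [1.1, 0.0, -0.3]
width: 0.0933
```

```bash
python3 - <<'E'
from h import *
go([.507,-.297,.06],.222)
E
```

```text
t 12.0 pos [ 0.3931 -0.1532  0.1039] rpy [ 3.133 -0.011  0.175] F [ 1.1  0.  -0.3] w 0.0933
shift cm [ 8.66 16.1   4.62] turn [ 0.009 -0.01  -0.047]
```

Call:
step_arm(
  increments="0.9 1.7 0 0.009 -0.01 -0.047;1.9 3.6 0 0 0 0;2 3.6 0 0 0 0;2 3.6 0 0 0 0;1.9 3.6 0 0 0 0",
)

```text
time: 12.5
tool_pos: [0.5093, -0.2905, 0.094]
ee_rot: [-3.132, 0.01, 0.222]
wrist_force: [-0.3, 0.1, 0.0]
width: 0.094
```

Call:
step_arm(
  increments="0 0 3 0 0 0;0 0 0 0 0 0",
)

```text
time: 12.7
tool_pos: [0.5056, -0.288, 0.0593]
ee_rot: [-3.125, 0.017, 0.221]
wrist_force: [-0.7, 0.1, -0.6]
width: 0.0941
```

```bash
python3 - <<'E'
from h import *
go([.507,-.297,-.0298],.222)
t=snap('top','t3.png')[:,:,::-1].copy(); s=snap('side','s3.png')[:,:,::-1].copy()
r=lambda i,x0,y0,x1,y1,k: cv2.resize(i[y0:y1,x0:x1],None,fx=k,fy=k,interpolation=cv2.INTER_CUBIC)
cv2.imwrite('pics/c7.png',np.vstack([r(t,225,190,425,300,4)[:, :800],r(s,220,170,420,210,4)])); 
E
```

```text
t 12.7 pos [ 0.5056 -0.288   0.0593] rpy [-3.125  0.017  0.221] F [-0.7  0.1 -0.6] w 0.0941
shift cm [0.08 1.06 8.9 ] turn [-0.017  0.017 -0.001]
```

View pics/c7.png

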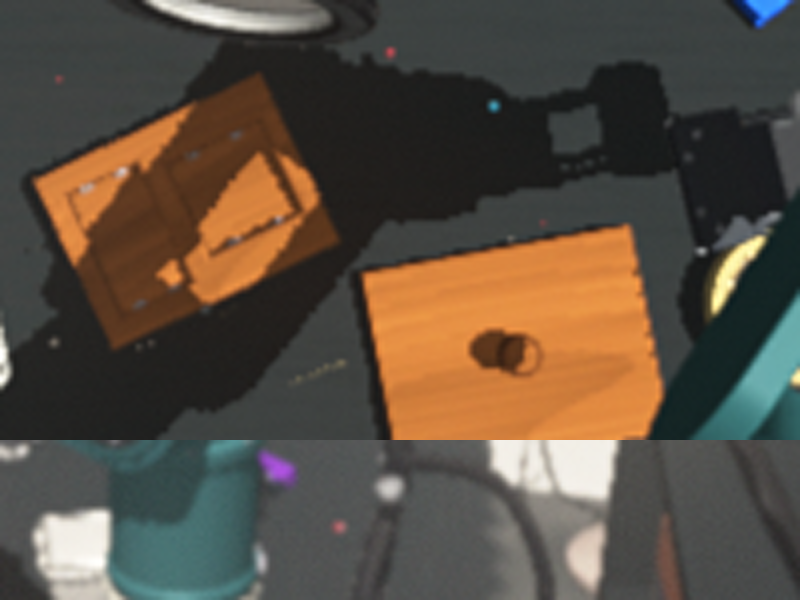

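```bash
python3 - <<'E'
from h import *
T=lambda x,y:(x/4-.375+225,y/4-.375+190)
print('holder',*rect('top',[T(262,73),T(340,240),T(113,350),T(33,182)],.024))
print('sq',*rect('top',[T(262,122),T(300,210),T(212,255),T(168,164)],.024))
print('long',*rect('top',[T(143,163),T(187,280),T(120,311),T(68,195)],.024))
# subpixel edges: sample across holder edges from model, find gradient max
im=cv2.imread('pics/t3.png').astype(float); sat=im[:,:,2]-im[:,:,0]
from scipy.ndimage import map_coordinates
from scipy.optimize import least_squares
c=np.array([.477,.053]); yaw=np.radians(25.3)
def fit(c,yaw,hx,hy,z,img,iters=3):
    for _ in range(iters):
        Rm=np.array([[np.cos(yaw),-np.sin(yaw)],[np.sin(yaw),np.cos(yaw)]]); obs=[]
        for n,h,w in(((1,0),hx,hy),((-1,0),hx,hy),((0,1),hy,hx),((0,-1),hy,hx)):
            n=np.array(n,float); t=np.array([-n[1],n[0]])
            for s in np.linspace(-.8,.8,33):
                d=np.arange(-.010,.0101,.0005)
                L=n*(h+d[:,None])+t*s*w; P=np.c_[c+L@Rm.T,np.full(len(d),z)]
                uv=proj('top',P); v=map_coordinates(img,[uv[:,1],uv[:,0]],order=1)
                g=np.convolve(v,[-1,-1,-1,-1,0,1,1,1,1],'same')[5:-5]; i=np.abs(g).argmax()
                if abs(g[i])>60: obs.append((n,h+d[5:-5][i],t*s*w))
        r=lambda p: [ (m@( np.array([[np.cos(p[2]),np.sin(p[2])],[-np.sin(p[2]),np.cos(p[2])]])@(c+Rm@(m*hh+tt)-p[:2]))) - (hx if m[0] else hy) for m,hh,tt in obs]
        q=least_squares(r,[*c,yaw],loss='soft_l1',f_scale=.001); c,yaw=q.x[:2],q.x[2]
    return c.round(4),round(np.degrees(yaw),2),len(obs),np.sqrt(np.median(np.square(r(q.x)))).round(5)
print('holder fit',fit(c,yaw,.058,.078,.024,sat))
im0=cv2.imread('pics/t0.png').astype(float)
print('bench fit',fit(np.array([.507,-.297]),np.radians(12.7),.030,.030,.015,im0.min(2)))
print('swage fit',fit(np.array([.481,.242]),np.radians(17),.040,.0225,.015,im0.min(2)))
E
```

```text
holder c [0.4764 0.0533] L [0.1146 0.1564 0.1156 0.1585] a [-154.8  116.2   26.3  -64.2]
sq c [0.4911 0.0231] L [0.0596 0.0614 0.0628 0.0642] a [-156.4  117.4   26.3  -65.6]
long c [0.4599 0.0889] L [0.0776 0.0458 0.079  0.0509] a [-158.8  115.2   24.9  -66.6]
holder fit (array([0.4768, 0.054 ]), np.float64(25.91), 132, np.float64(0.0005))
bench fit (array([ 0.507 , -0.2965]), np.float64(13.45), 132, np.float64(0.001))
swage fit (array([0.4815, 0.2419]), np.float64(17.4), 132, np.float64(0.00051))
```

Call:
step_arm(
  increments="0 0 0 -0.017 0.017 -0.009;0 0 0 0 0 0",
)

```text
time: 13.0
tool_pos: [0.5083, -0.2889, 0.0664]
ee_rot: [3.131, -0.009, 0.232]
wrist_force: [0.2, 0.2, 0.6]
width: 0.0939
```

```bash
python3 - <<'E'
from h import *
go([.507,-.2967,-.0305],.23)
E
```

```text
t 13.0 pos [ 0.5083 -0.2889  0.0664] rpy [ 3.131 -0.009  0.232] F [0.2 0.2 0.6] w 0.0939
shift cm [-0.4   0.63  9.7 ] turn [ 0.01  -0.01   0.002]
```

Call:
step_arm(
  increments="0 0 0 0.008 -0.007 0;0 0 0 0 0 0;0 0 0 0 0 0",
)

```text
time: 13.3
tool_pos: [0.5085, -0.2893, 0.0651]
ee_rot: [3.141, -0.001, 0.231]
wrist_force: [-0.3, -0.7, -0.1]
width: 0.0939
```

```bash
python3 - <<'E'
from h import *
go([.507,-.2967,-.0305],.23)
E
```

```text
t 13.3 pos [ 0.5085 -0.2893  0.0651] rpy [ 3.141e+00 -1.000e-03  2.310e-01] F [-0.3 -0.7 -0.1] w 0.0939
shift cm [-0.32  0.68  9.56] turn [ 0.001 -0.001  0.001]
```

Call:
step_arm(
  increments="-0.3 0.7 0 0 0 0;0 0 2.5 0 0 0;0 0 3.5 0 0 0;0 0 2 0 0 0;0 0 1 0 0 0",
)

```text
time: 13.8
tool_pos: [0.5051, -0.2961, -0.0284]
ee_rot: [-3.138, 0.003, 0.23]
wrist_force: [-1.6, 0.2, 0.3]
width: 0.0941
```

Call:
step_arm(
  increments="0 0 0.3 0 0 0;0 0 0.3 0 0 0;0 0 0 0 0 0;0 0 0 0 0 0",
)

```text
time: 14.2
tool_pos: [0.5078, -0.2974, -0.0301]
ee_rot: [3.14, -0.002, 0.231]
wrist_force: [1.3, -0.3, -0.5]
width: 0.0938
```

```bash
python3 - <<'E'
from h import *
go([.507,-.2967,-.0305],.23)
E
```

```text
t 14.2 pos [ 0.5078 -0.2974 -0.0301] rpy [ 3.14e+00 -2.00e-03  2.31e-01] F [ 1.3 -0.3 -0.5] w 0.0938
shift cm [-0.07 -0.09  0.04] turn [ 0.002 -0.002  0.001]
```

Call:
step_arm(
  increments="0 0 0 0 0 0;0 0 0 0 0 0;0 0 0 0 0 0;0 0 0 0 0 0;0 0 0 0 0 0",
  claw=1,
)

```text
time: 14.7
tool_pos: [0.5069, -0.2967, -0.0315]
ee_rot: [-3.141, -0.0, 0.231]
wrist_force: [0.0, -0.1, 0.6]
width: 0.0597
```

Call:
step_arm(
  increments="0 0 0 0 0 0;0 0 -0.5 0 0 0;0 0 -1 0 0 0;0 0 -2 0 0 0;0 0 -2 0 0 0",
)

```text
time: 15.2
tool_pos: [0.5063, -0.2963, 0.0236]
ee_rot: [-3.14, 0.001, 0.231]
wrist_force: [-0.4, 0.1, -2.9]
width: 0.0598
```

Call:
step_arm(
  increments="0 0 -1 0 0 0;0 0 0 0 0 0;0 0 0 0 0 0",
)

```text
time: 15.5
tool_pos: [0.5065, -0.2965, 0.033]
ee_rot: [-3.141, 0.0, 0.231]
wrist_force: [0.1, 0.1, -4.3]
width: 0.0595
```

```bash
python3 - <<'E'
from h import *
go([.491,.0239,.03],.45)
E
```

```text
t 15.5 pos [ 0.5065 -0.2965  0.033 ] rpy [-3.141  0.     0.231] F [ 0.1  0.1 -4.3] w 0.0595
shift cm [  5.82 -31.55   0.32] turn [-0.001  0.    -0.219]
```

Call:
step_arm(
  increments="0.3 -1.5 0 0 0 0;0.6 -3 0 0 0 0;0.7 -4 0 0 0 0;0.7 -4 0 0 0 0;0.7 -4 0 0 0 0",
)

```text
time: 16.0
tool_pos: [0.4968, -0.1264, 0.0321]
ee_rot: [-3.139, 0.002, 0.231]
wrist_force: [0.8, 0.1, -3.7]
width: 0.0592
```

Call:
step_arm(
  increments="0.7 -4 0 0 0 0;0.7 -4 0 0 0 0;0.7 -3.5 0 0 0 0;0.5 -2 0 0 0 0;0.3 -1.5 0 0 0 0",
)

```text
time: 16.5
tool_pos: [0.4904, 0.0263, 0.0323]
ee_rot: [-3.14, 0.002, 0.233]
wrist_force: [-0.5, 0.0, -3.3]
width: 0.0595
```

Call:
step_arm(
  increments="0 0 0 0 0 -0.11;0 0 0 0 0 -0.109;0 0 0 0 0 0;0 0 0 0 0 0;0 0 0 0 0 0",
)

```text
time: 17.0
tool_pos: [0.4917, 0.0236, 0.0331]
ee_rot: [-3.141, 0.001, 0.448]
wrist_force: [0.3, -0.5, -2.7]
width: 0.0597
```

```bash
python3 - <<'E'
from h import *
go([.491,.0239,-.007],.45)
E
```

```text
t 17.0 pos [0.4917 0.0236 0.0331] rpy [-3.141e+00  1.000e-03  4.480e-01] F [ 0.3 -0.5 -2.7] w 0.0597
shift cm [-0.05 -0.05  4.01] turn [-0.001  0.001 -0.002]
```

Call:
step_arm(
  increments="-0.05 -0.05 1.5 0 0 0;0 0 1.5 0 0 0;0 0 0.8 0 0 0;0 0 0 0 0 0;0 0 0 0 0 0",
)

```text
time: 17.5
tool_pos: [0.4918, 0.0236, -0.0042]
ee_rot: [3.142, -0.001, 0.449]
wrist_force: [0.1, 0.5, -3.5]
width: 0.0597
```

Call:
step_arm(
  increments="0 0 0.2 0 0 0;0 0 0.2 0 0 0;0 0 0 0 0 0",
)

```text
time: 17.8
tool_pos: [0.4917, 0.0236, -0.0083]
ee_rot: [3.142, -0.0, 0.45]
wrist_force: [0.7, 0.2, -3.4]
width: 0.0593
```

Call:
step_arm(
  increments="0 0 0.2 0 0 0;0 0 0 0 0 0",
)

```text
time: 18.0
tool_pos: [0.4915, 0.0236, -0.0106]
ee_rot: [-3.141, 0.0, 0.45]
wrist_force: [-0.0, 0.6, -4.3]
width: 0.0596
```

Call:
step_arm(
  increments="0 0 0.15 0 0 0;0 0 0 0 0 0",
)

```text
time: 18.2
tool_pos: [0.4915, 0.0237, -0.0122]
ee_rot: [-3.141, 0.0, 0.45]
wrist_force: [0.6, 0.5, -3.7]
width: 0.0597
```

Call:
step_arm(
  increments="0 0 0.1 0 0 0;0 0 0 0 0 0",
)

```text
time: 18.4
tool_pos: [0.4915, 0.0236, -0.0131]
ee_rot: [-3.141, -0.0, 0.45]
wrist_force: [-0.8, 0.6, -4.0]
width: 0.0597
```

Call:
step_arm(
  increments="0 0 0 0 0 0;0 0 0 0 0 0;0 0 0 0 0 0",
  claw=-1,
)

```text
time: 18.7
tool_pos: [0.4925, 0.0236, -0.0121]
ee_rot: [3.141, -0.002, 0.45]
wrist_force: [0.4, -0.2, 0.6]
width: 0.08
```

Call:
step_arm(
  increments="0 0 -1 0 0 0;0 0 -2 0 0 0;0 0 0 0 0 0;0 0 0 0 0 0;0 0 0 0 0 0",
)

```text
time: 19.2
tool_pos: [0.4911, 0.0237, 0.0165]
ee_rot: [-3.141, 0.001, 0.45]
wrist_force: [0.2, -0.0, 0.3]
width: 0.094
```

Call:
step_arm(
  increments="0 0 0 0 0 0;0 0 0 0 0 0;0 0 0 0 0 0;0 0 0 0 0 0;0 0 0 0 0 0",
  claw=1,
)

```text
time: 19.7
tool_pos: [0.4916, 0.0236, 0.017]
ee_rot: [-3.141, -0.0, 0.45]
wrist_force: [0.0, 0.3, 0.3]
width: 0.0575
```

Call:
step_arm(
  increments="0 0 0 0 0 0;0 0 0 0 0 0;0 0 0 0 0 0;0 0 0 0 0 0;0 0 0 0 0 0",
)

```text
time: 20.2
tool_pos: [0.4916, 0.0236, 0.0171]
ee_rot: [-3.142, -0.0, 0.45]
wrist_force: [1.0, -0.7, -0.4]
width: 0.0177
```

```bash
python3 - <<'E'
from h import *
go([.491,.0239,-.003],.45)
E
```

```text
t 20.2 pos [0.4916 0.0236 0.0171] rpy [-3.142 -0.     0.45 ] F [ 1.  -0.7 -0.4] w 0.0177
shift cm [-0.05 -0.05  2.01] turn [-0. -0. -0.]
```

Call:
step_arm(
  increments="0 0 0.8 0 0 0;0 0 0.8 0 0 0;0 0 0.4 0 0 0;0 0 0 0 0 0;0 0 0 0 0 0",
)

```text
time: 20.7
tool_pos: [0.4914, 0.0237, -0.0032]
ee_rot: [-3.141, 0.0, 0.45]
wrist_force: [-0.5, -0.4, 1.5]
width: 0.0003
```

Call:
step_arm(
  increments="0 0 0.2 0 0 0;0 0 0.2 0 0 0;0 0 0 0 0 0",
)

```text
time: 21.0
tool_pos: [0.4915, 0.0236, -0.0071]
ee_rot: [-3.141, 0.0, 0.45]
wrist_force: [0.4, 1.2, -0.6]
width: 0.0003
```

Call:
step_arm(
  increments="0 0 0.2 0 0 0;0 0 0 0 0 0",
)

```text
time: 21.2
tool_pos: [0.492, 0.0236, -0.0087]
ee_rot: [3.141, -0.001, 0.45]
wrist_force: [0.0, -0.1, 0.2]
width: 0.0002
```

Call:
step_arm(
  increments="0 0 0.2 0 0 0;0 0 0 0 0 0",
)

```text
time: 21.4
tool_pos: [0.4922, 0.0236, -0.0093]
ee_rot: [3.141, -0.001, 0.45]
wrist_force: [-1.8, 0.1, 6.3]
width: 0.0004
```

Call:
step_arm(
  increments="0 0 0.2 0 0 0;0 0 0 0 0 0",
)

```text
time: 21.6
tool_pos: [0.4926, 0.0237, -0.0103]
ee_rot: [3.141, -0.002, 0.45]
wrist_force: [-4.1, 0.1, 11.4]
width: 0.0005
```

Call:
step_arm(
  increments="0 0 0.2 0 0 0;0 0 0 0 0 0",
)

```text
time: 21.8
tool_pos: [0.4922, 0.0237, -0.0142]
ee_rot: [3.141, -0.002, 0.45]
wrist_force: [-0.2, 1.4, 0.2]
width: 0.0006
```

Call:
step_arm(
  increments="0 0 0.2 0 0 0;0 0 0 0 0 0",
)

```text
time: 22.0
tool_pos: [0.4923, 0.0237, -0.0146]
ee_rot: [3.141, -0.001, 0.45]
wrist_force: [-3.8, -0.5, 13.0]
width: 0.0003
```

Call:
step_arm(
  increments="0 0 0.3 0 0 0;0 0 0 0 0 0",
)

```text
time: 22.2
tool_pos: [0.4924, 0.0237, -0.0147]
ee_rot: [3.141, -0.002, 0.45]
wrist_force: [-10.4, 1.0, 26.3]
width: 0.0005
```

Call:
step_arm(
  increments="0 0 0.2 0 0 0;0 0 0 0 0 0",
)

```text
time: 22.4
tool_pos: [0.4924, 0.0237, -0.0148]
ee_rot: [3.141, -0.002, 0.45]
wrist_force: [-15.4, 1.0, 36.2]
width: 0.0005
```

Call:
step_arm(
  increments="0 0 -1 0 0 0;0 0 -3 0 0 0;0 0 -4 0 0 0;0 0 0 0 0 0;0 0 0 0 0 0",
  claw=-1,
)

```text
time: 22.9
tool_pos: [0.4922, 0.0235, 0.0586]
ee_rot: [3.141, -0.002, 0.45]
wrist_force: [0.7, -0.5, -0.4]
width: 0.0371
```

```bash
python3 - <<'E'
from h import *
go([.4815,.242,.06],.302)
E
```

```text
t 22.9 pos [0.4922 0.0235 0.0586] rpy [ 3.141e+00 -2.000e-03  4.500e-01] F [ 0.7 -0.5 -0.4] w 0.0371
shift cm [  8.54 -20.14  -0.15] turn [ 0.001 -0.002  0.148]
```

Call:
step_arm(
  increments="0.9 -2.1 0 0 0 0;1.7 -4 0 0 0 0;1.7 -4 0 0 0 0;1.7 -4 0 0 0 0;1.7 -4 0 0 0 0",
)

```text
time: 23.4
tool_pos: [0.4804, 0.2211, 0.0554]
ee_rot: [-3.141, 0.004, 0.449]
wrist_force: [0.5, -0.1, 0.1]
width: 0.0775
```

Call:
step_arm(
  increments="0.8 -2 0 0 0 0;0 0 0 0 0 0.148;0 0 0 0 0 0;0 0 0 0 0 0;0 0 0 0 0 0",
)

```text
time: 23.9
tool_pos: [0.4803, 0.2408, 0.0571]
ee_rot: [3.142, 0.002, 0.303]
wrist_force: [-0.4, -0.3, 0.5]
width: 0.0942
```

```bash
python3 - <<'E'
from h import *
go([.4815,.242,-.031],.302)
E
```

```text
t 23.9 pos [0.4803 0.2408 0.0571] rpy [3.142e+00 2.000e-03 3.030e-01] F [-0.4 -0.3  0.5] w 0.0942
shift cm [ 0.17 -0.08  8.81] turn [0.    0.002 0.001]
```

Call:
step_arm(
  increments="0.17 -0.08 1.5 0 0 0;0 0 3 0 0 0;0 0 3 0 0 0;0 0 1 0 0 0;0 0 0.3 0 0 0",
)

```text
time: 24.4
tool_pos: [0.4806, 0.2419, -0.0322]
ee_rot: [3.141, 0.004, 0.302]
wrist_force: [0.4, 0.6, 0.3]
width: 0.0937
```

Call:
step_arm(
  increments="0 0 0 0 0 0;0 0 0 0 0 0;0 0 0 0 0 0",
)

```text
time: 24.7
tool_pos: [0.4835, 0.2434, -0.0282]
ee_rot: [-3.141, -0.003, 0.302]
wrist_force: [1.0, 0.1, 0.7]
width: 0.0939
```

Call:
step_arm(
  increments="0 0 0 0 0 0;0 0 0 0 0 0;0 0 0 0 0 0;0 0 0 0 0 0;0 0 0 0 0 0",
  claw=1,
)

```text
time: 25.2
tool_pos: [0.4821, 0.2429, -0.0299]
ee_rot: [-3.141, -0.0, 0.302]
wrist_force: [0.3, 0.6, 1.0]
width: 0.0574
```

Call:
step_arm(
  increments="0 0 0 0 0 0;0 0 0 0 0 0;0 0 0 0 0 0;0 0 0 0 0 0",
)

```text
time: 25.6
tool_pos: [0.4821, 0.2431, -0.03]
ee_rot: [-3.141, -0.0, 0.302]
wrist_force: [-0.3, 1.4, -0.0]
width: 0.0445
```

Call:
step_arm(
  increments="0 0 -0.5 0 0 0;0 0 -1 0 0 0;0 0 -2 0 0 0;0 0 -2 0 0 0;0 0 -1 0 0 0",
)

```text
time: 26.1
tool_pos: [0.4834, 0.2431, 0.0375]
ee_rot: [-3.142, -0.004, 0.302]
wrist_force: [0.6, -0.5, -2.8]
width: 0.0445
```

Call:
step_arm(
  increments="0 0 0 0 0 0;0 0 0 0 0 0;0 0 0 0 0 0",
)

```text
time: 26.4
tool_pos: [0.4811, 0.2424, 0.0336]
ee_rot: [3.141, 0.003, 0.302]
wrist_force: [-0.1, 0.0, -3.5]
width: 0.0444
```

```bash
python3 - <<'E'
from h import *
go([.4592,.0897,.035],.45)
E
```

```text
t 26.4 pos [0.4811 0.2424 0.0336] rpy [3.141e+00 3.000e-03 3.020e-01] F [-0.1  0.  -3.5] w 0.0444
shift cm [-6.63 13.93 -0.12] turn [-0.     0.003 -0.148]
```

Call:
step_arm(
  increments="-0.8 1.7 0 0 0 0;-1.4 3 0 0 0 0;-1.6 3.4 0 0 0 0;-1.6 3.4 0 0 0 0;-1.1 2.4 0 0 0 0",
)

```text
time: 26.9
tool_pos: [0.4599, 0.0887, 0.0337]
ee_rot: [3.142, 0.003, 0.301]
wrist_force: [-0.0, -0.6, -4.3]
width: 0.0446
```

Call:
step_arm(
  increments="0 0 0 0 0 -0.148;0 0 0 0 0 0;0 0 0 0 0 0;0 0 0 0 0 0",
)

```text
time: 27.3
tool_pos: [0.4611, 0.0913, 0.0346]
ee_rot: [-3.141, 0.001, 0.449]
wrist_force: [0.4, 0.5, -3.0]
width: 0.0444
```

```bash
python3 - <<'E'
from h import *
go([.460,.0901,-.006],.45)
E
```

```text
t 27.3 pos [0.4611 0.0913 0.0346] rpy [-3.141e+00  1.000e-03  4.490e-01] F [ 0.4  0.5 -3. ] w 0.0444
shift cm [-0.15  0.06  4.06] turn [-0.     0.001 -0.001]
```

Call:
step_arm(
  increments="-0.15 0.06 1.5 0 0 0;0 0 1.5 0 0 0;0 0 0.8 0 0 0;0 0 0 0 0 0;0 0 0 0 0 0",
)

```text
time: 27.8
tool_pos: [0.4606, 0.0899, -0.0027]
ee_rot: [-3.142, -0.0, 0.45]
wrist_force: [0.2, 0.3, -3.5]
width: 0.0442
```

Call:
step_arm(
  increments="0 0 0.2 0 0 0;0 0 0.2 0 0 0;0 0 0 0 0 0",
)

```text
time: 28.1
tool_pos: [0.4604, 0.0896, -0.0068]
ee_rot: [-3.142, -0.0, 0.45]
wrist_force: [-0.0, 0.6, -4.3]
width: 0.0445
```

Call:
step_arm(
  increments="0 0 0.2 0 0 0;0 0 0 0 0 0",
)

```text
time: 28.3
tool_pos: [0.4601, 0.0896, -0.0091]
ee_rot: [-3.141, 0.0, 0.45]
wrist_force: [-0.0, 0.3, -3.7]
width: 0.0445
```

Call:
step_arm(
  increments="0 0 0.15 0 0 0;0 0 0 0 0 0",
)

```text
time: 28.5
tool_pos: [0.4602, 0.0896, -0.0106]
ee_rot: [-3.141, 0.0, 0.45]
wrist_force: [0.6, 0.5, -4.5]
width: 0.0445
```

Depth 4.6 mm with no contact; a little more, then release and press.

Call:
step_arm(
  increments="0 0 0.15 0 0 0;0 0 0 0 0 0",
)

```text
time: 28.7
tool_pos: [0.4602, 0.0896, -0.0121]
ee_rot: [-3.141, 0.0, 0.45]
wrist_force: [-0.4, 0.1, -3.5]
width: 0.0446
```

Call:
step_arm(
  increments="0 0 0 0 0 0;0 0 0 0 0 0;0 0 0 0 0 0",
  claw=-1,
)

```text
time: 29.0
tool_pos: [0.4611, 0.0897, -0.0111]
ee_rot: [3.141, -0.002, 0.45]
wrist_force: [-0.4, -0.2, 0.4]
width: 0.0652
```

Call:
step_arm(
  increments="0 0 -1 0 0 0;0 0 -2 0 0 0;0 0 0 0 0 0;0 0 0 0 0 0",
)

```text
time: 29.4
tool_pos: [0.4611, 0.0897, 0.0189]
ee_rot: [3.141, -0.002, 0.45]
wrist_force: [-1.2, -0.5, -0.2]
width: 0.0935
```

Call:
step_arm(
  increments="0 0 0 0 0 0;0 0 0 0 0 0;0 0 0 0 0 0;0 0 0 0 0 0;0 0 0 0 0 0",
  claw=1,
)

```text
time: 29.9
tool_pos: [0.4601, 0.0896, 0.0178]
ee_rot: [-3.141, 0.0, 0.45]
wrist_force: [-0.5, 0.8, -0.6]
width: 0.0575
```

Call:
step_arm(
  increments="0 0 0 0 0 0;0 0 0 0 0 0;0 0 0 0 0 0;0 0 0 0 0 0;0 0 0 0 0 0",
)

```text
time: 30.4
tool_pos: [0.4603, 0.0896, 0.0181]
ee_rot: [-3.142, -0.0, 0.45]
wrist_force: [0.5, 0.6, 0.9]
width: 0.0173
```

```bash
python3 - <<'E'
from h import *
go([.4595,.0895,-.003],.45)
E
```

```text
t 30.4 pos [0.4603 0.0896 0.0181] rpy [-3.142 -0.     0.45 ] F [0.5 0.6 0.9] w 0.0173
shift cm [-0.08 -0.02  2.11] turn [-0. -0. -0.]
```

Call:
step_arm(
  increments="-0.08 0 0.8 0 0 0;0 0 0.8 0 0 0;0 0 0.5 0 0 0;0 0 0 0 0 0;0 0 0 0 0 0",
)

```text
time: 30.9
tool_pos: [0.4594, 0.0893, -0.0033]
ee_rot: [-3.141, 0.0, 0.45]
wrist_force: [-0.2, -0.0, 0.1]
width: 0.0003
```

Call:
step_arm(
  increments="0 0 0.2 0 0 0;0 0 0.2 0 0 0;0 0 0 0 0 0",
)

```text
time: 31.2
tool_pos: [0.4597, 0.0893, -0.007]
ee_rot: [-3.142, -0.0, 0.45]
wrist_force: [-0.2, 0.2, 0.0]
width: 0.0002
```

Call:
step_arm(
  increments="0 0 0.2 0 0 0;0 0 0 0 0 0",
)

```text
time: 31.4
tool_pos: [0.4595, 0.0893, -0.0091]
ee_rot: [-3.141, -0.0, 0.45]
wrist_force: [0.0, 0.8, -0.4]
width: 0.0005
```

Call:
step_arm(
  increments="0 0 0.2 0 0 0;0 0 0 0 0 0",
)

```text
time: 31.6
tool_pos: [0.4598, 0.0893, -0.0098]
ee_rot: [3.142, -0.001, 0.45]
wrist_force: [-3.0, 0.2, 6.2]
width: 0.0003
```

Call:
step_arm(
  increments="0 0 0.2 0 0 0;0 0 0 0 0 0",
)

```text
time: 31.8
tool_pos: [0.4601, 0.0893, -0.0107]
ee_rot: [3.141, -0.001, 0.45]
wrist_force: [-5.5, -1.1, 12.1]
width: 0.0001
```

Call:
step_arm(
  increments="0 0 0.2 0 0 0;0 0 0 0 0 0",
)

```text
time: 32.0
tool_pos: [0.4606, 0.0895, -0.0131]
ee_rot: [3.141, -0.003, 0.45]
wrist_force: [0.3, 0.5, 0.7]
width: 0.0004
```

Call:
step_arm(
  increments="0 0 0.2 0 0 0;0 0 0 0 0 0",
)

```text
time: 32.2
tool_pos: [0.461, 0.0897, -0.0147]
ee_rot: [3.141, -0.003, 0.45]
wrist_force: [-3.1, 0.1, 12.2]
width: 0.0007
```

Call:
step_arm(
  increments="0 0 0.2 0 0 0;0 0 0 0 0 0",
)

```text
time: 32.4
tool_pos: [0.4611, 0.0897, -0.0148]
ee_rot: [3.141, -0.003, 0.45]
wrist_force: [-7.4, -0.4, 21.7]
width: 0.0008
```

Call:
step_arm(
  increments="0 0 0.2 0 0 0;0 0 0 0 0 0",
)

```text
time: 32.6
tool_pos: [0.4612, 0.0897, -0.0148]
ee_rot: [3.141, -0.003, 0.45]
wrist_force: [-12.4, 0.2, 30.7]
width: 0.0006
```

Call:
step_arm(
  increments="0 0 -1 0 0 0;0 0 -3 0 0 0;0 0 -4 0 0 0;0 0 -4 0 0 0;0 0 -4 0 0 0",
)

```text
time: 33.1
tool_pos: [0.4592, 0.0892, 0.1397]
ee_rot: [-3.141, 0.001, 0.45]
wrist_force: [0.4, -0.5, -1.2]
width: 0.0004
```

Call:
step_arm(
  increments="-1.5 1.3 0 0 0 0;-3 2.6 0 0 0 0;-3 2.6 0 0 0 0;-3 2.6 0 0 0 0;-3 2.6 0 0 0 0",
)

```text
time: 33.6
tool_pos: [0.388, -0.0759, 0.1383]
ee_rot: [-3.141, -0.0, 0.451]
wrist_force: [0.5, -0.2, -0.6]
width: 0.0
```

Call:
step_arm(
  increments="-3 2.6 0 0 0 0;-3 2.6 0 0 0 0;-3 2.6 0 0 0 0;-3 2.6 0 0 0 0;-3 2.6 0 0 0 0",
)

```text
time: 34.1
tool_pos: [0.3094, -0.2584, 0.1383]
ee_rot: [-3.141, -0.0, 0.45]
wrist_force: [0.8, -0.9, -0.1]
width: 0.0003
```

Call:
step_arm(
  increments="-3 2.6 0 0 0 0;-3 2.6 0 0 0 0;-3 2.6 0 0 0 0;-2 1.6 0 0 0 0;0 0 0 0 0 0",
)

```text
time: 34.6
tool_pos: [0.2504, -0.3917, 0.1376]
ee_rot: [-3.14, 0.001, 0.445]
wrist_force: [0.2, 0.5, -0.1]
width: 0.0005
```

```bash
python3 - <<'E'
from h import *
print(get_obs()['time'],get_obs()['tool_pos'])
t=snap('top','t4.png')[:,:,::-1].copy(); s=snap('side','s4.png')[:,:,::-1].copy()
r=lambda i,x0,y0,x1,y1,k: cv2.resize(i[y0:y1,x0:x1],None,fx=k,fy=k,interpolation=cv2.INTER_CUBIC)
cv2.imwrite('pics/c8.png',np.vstack([r(t,185,190,385,290,4),cv2.copyMakeBorder(r(s,200,180,330,280,2),0,0,0,540,0)]))
cv2.imwrite('pics/c9.png',np.hstack([r(s,220,185,320,265,5),r(t,380,210,440,290,5)]))
E
```

```text
34.6 [ 0.25043952 -0.39166505  0.1375731 ]
```

View pics/c8.png

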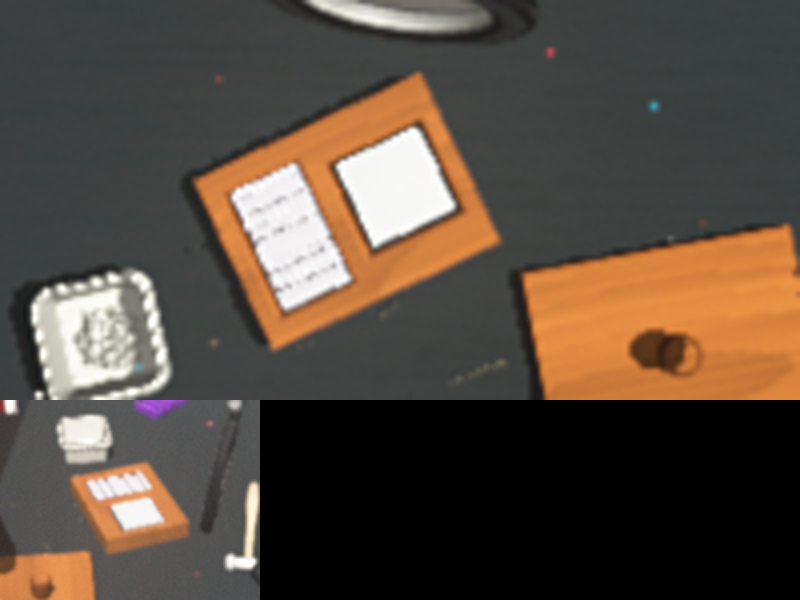

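View pics/c9.png

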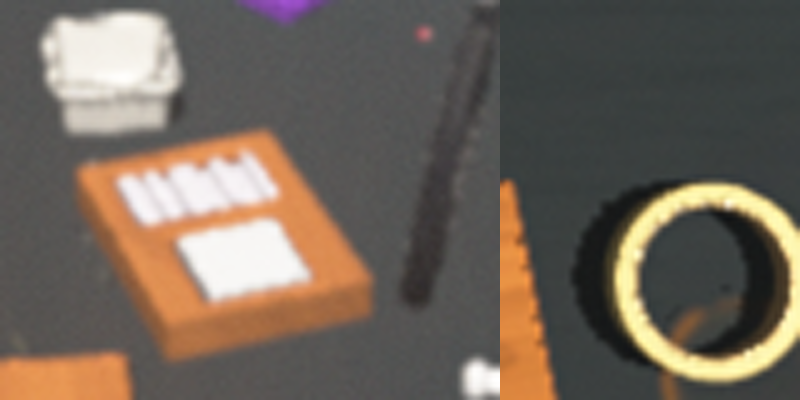

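```bash
python3 - <<'E'
from h import *
a=cv2.imread('pics/t0.png').astype(float);b=cv2.imread('pics/t4.png').astype(float)
for n,(x0,y0,x1,y1) in {'tub':(190,255,232,295),'tape':(400,245,445,288),'hammer':(240,165,322,190)}.items():
    print(n,cv2.phaseCorrelate(a[y0:y1,x0:x1].mean(2),b[y0:y1,x0:x1].mean(2)))
print(close_job())
E
```

```text
tub ((0.4108051046326402, -0.07739375603338061), 0.8912049035266795)
tape ((0.48522291868384926, 0.4722800050221636), 0.9711571101000774)
hammer ((0.013969496081180921, 0.5053340226313292), 1.0052034519174142)
the job is handed in; nothing more can be done
None
```

The job is done and handed in, at about 35 s of the 69 s allowed. The cover lies flat on the bare desk, knob up, at about (0.39, −0.15). The bench block and the swage block are both pressed into their own recesses.

**One fault on the way:** the first grasp of the knob closed on nothing. The real fingertips sit about 39 mm higher than the reported TCP. I saw this in the side camera and confirmed it by touching the cover. All later moves allowed for it.

**Seating:**
- Both blocks snapped past the catches at about 11–12 N.
- I then pressed the bench block to 36 N and the swage block to 31 N.
- Both tops stopped at a reported height of −0.0148 m, which corrects to 24 mm, level with the top of the holder. I pressed only at the centre of each block, not at the ends.

**Last checks:**
- The final pictures show both blocks square and level in the holder.
- The gripper was clear of everything.
- Compared with the first picture, the tub, tape roll and hammer shifted by no more than about 0.7 pixel (under 2 mm). I put that down to picture noise, since nothing touched them.
- The blue and purple look-alikes were not touched.

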